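# Make up two pipe-fitting kits

## Task

Make up two kits for the next jobs: the brass tee, the grey pipe nipple and the spool of thread tape go in the blue tray, the brass union and the reel of hemp in the red tray. In each tray the sealing material (tape or hemp) goes in the small compartment and the fittings in the large one, everything flat on the tray's floor and the same way up as it stands now. Leave the white marking stick and the blue tin where they are.

Things in the scene. Friction and masses are not known exactly. Their poses are not given: they have to be found in the camera images.
- tee: Brass pipe tee lying flat, 64 x 53 x 34 mm, 0.2 kg: the 34 mm thick run lies along x (64 mm long), the branch points to -y. Origin: centre of the underside. Across y (back of the run to the branch's mouth) it measures 50 to 52 mm.
- nipple: Grey threaded steel pipe nipple (short straight tube) lying on its side, 27 mm in diameter, 70 mm long along its y, 0.12 kg; it can roll. Origin: middle of the underside, so the tube's axis lies 13.5 mm above it along z.
- thread_tape: Flat round spool of white thread-seal tape with blue flanges, lying on its side: 58 mm in diameter, 14 mm high, 30 g, axis z. Sealing material. Origin: centre of the underside.
- union: Brass union standing upright, 48 mm high, hexagon nut of its upper part (22 to 38 mm up) 41 mm across flats (faces +x and -x and at 60 degree steps) and 47 mm across corners (along y). Origin: centre of the underside.
- hemp_reel: Cylindrical reel of tan sealing hemp with red ends, standing upright, 61 mm in diameter at the ends, 56 mm high, 90 g. Sealing material. Origin: centre of the underside.
- blue_tray: Open kit tray of blue-painted sheet steel, fixed to the bench, 266 x 128 x 18 mm outside (rim bead to 20.5 mm), walls 4 mm, floor 4 mm thick. Origin: centre of the underside; x along its length, y across, z up. One low cross wall (same height as the sides, x = -45 to -41 mm) parts it into a small compartment (x = -129 to -45 mm, 84 x 120 mm, middle at x = -87 mm) and a large one (x = -41 to 129 mm, 170 x 120 mm, middle at x = 44 mm).
- red_tray: Open kit tray of red-painted sheet steel, fixed to the bench, 266 x 128 x 18 mm outside (rim bead to 20.5 mm), walls 4 mm, floor 4 mm thick. Origin: centre of the underside; x along its length, y across, z up. One low cross wall (same height as the sides, x = -45 to -41 mm) parts it into a small compartment (x = -129 to -45 mm, 84 x 120 mm, middle at x = -87 mm) and a large one (x = -41 to 129 mm, 170 x 120 mm, middle at x = 44 mm).
- reducer: Steel weld reducer (tapered tube) standing on its wide end, 48 mm in diameter at the foot, 60 mm high; it stands fast. Belongs to no kit. Origin: centre of the underside.
- soapstone: White soapstone marking stick lying flat, 12 x 70 x 9 mm, long axis y. Belongs to no kit and stays where it is. Origin: centre of the underside.
- paste_tin: Round blue tin of soldering paste, 77 mm in diameter, 39 mm high. Belongs to no kit and stays where it is. Origin: centre of the underside.
There are look-alikes about, which are no part of the job. What is shaped like the tee but turquoise is not meant. Leave any green look-alike of the union alone.

How it is judged (in metres and radians):
At the end, for the whole second after the job is handed in: Tee and nipple in the large, tape in the small compartment of the blue tray; union in the large, hemp reel in the small one of the red tray; each on the floor (underside under 10 mm over the bench; nipple may roll), within 0.15 rad of level, at rest. Stick and tin within 20 mm of their start (x of tee in the frame of blue_tray between -0.03 and 0.118 m and y of tee in the frame of blue_tray between -0.05 and 0.05 m and z of tee in the frame of blue_tray between -0.002 and 0.01 m and angle between each of tee, thread_tape, union, hemp_reel's own z axis and vertical below 0.15 rad and linear speed of each of tee, nipple, thread_tape, union, hemp_reel below 0.02 m/s and x of nipple in the frame of blue_tray between -0.045 and 0.133 m and y of nipple in the frame of blue_tray between -0.065 and 0.065 m and z of nipple in the frame of blue_tray between -0.002 and 0.033 m and angle between nipple's own y axis and vertical above 1.42 rad and x of thread_tape in the frame of blue_tray between -0.115 and -0.055 m and y of thread_tape in the frame of blue_tray between -0.05 and 0.05 m and z of thread_tape in the frame of blue_tray between -0.002 and 0.01 m and x of union in the frame of red_tray between -0.03 and 0.118 m and y of union in the frame of red_tray between -0.05 and 0.05 m and z of union in the frame of red_tray between -0.002 and 0.01 m and x of hemp_reel in the frame of red_tray between -0.115 and -0.055 m and y of hemp_reel in the frame of red_tray between -0.05 and 0.05 m and z of hemp_reel in the frame of red_tray between -0.002 and 0.01 m and distance of each of soapstone, paste_tin from where it was at the start of the episode below 0.02 m); the robot touches nothing.
It fails at once if the soapstone stick is displaced by more than 20 mm (distance of soapstone from where it was at the start of the episode above 0.02 m).
It fails at once if the blue tin is displaced by more than 20 mm (distance of paste_tin from where it was at the start of the episode above 0.02 m).
It also fails if it takes over 120 s, if anything falls off the work surface, if the arm or the gripper's body presses on something with over 40 N, if the wrist force passes 120 N, or if a joint passes its speed limit or range.

## Robot

A 7-joint arm with a two-finger parallel gripper is mounted at the origin on a cart in front of the work surface, level with it; the furniture and walls round the work are solid. World frame = base frame: x ahead of the robot, y to its left, z up, the work surface at z = 0. Lengths are in m, angles in degrees, forces in N, time in s.
With the tool pointing down it reaches from about 0.35 to 0.9 m from the base axis. Payload 8.1 kg.
Tool frame: the origin (TCP) lies at the very end of the fingers, on their centre line; the grasp point (between the pads) lies robot.grasp_offset behind it (robot.grasp_offset is the distance from the TCP to the grasp point, in m); z points along the fingers, y is the line along which they close (so a half turn about z gives the same grasp; the last joint's range is limited). The gripper opens to 92 mm and grips with 3 to 60 N. Pads are 19 mm wide; open, the fingers measure 130 mm over their backs; the gripper's body (75 mm by 190 mm) begins 47 mm behind the grasp point.
Start: joints at [65.168, 24.895, 1.432, 90.138, -0.665, 64.973, -4.303], TCP at [0.203, -0.591, 0.227] pointing down, gripper open.
Joint ranges: [-149.89, 149.89], [-25.12, 119.58], [-72.63, 75.52], [4.76, 147.25], [-75.54, 255.54], [6.69, 114.76], [-157.13, 157.13]. Speed limits (degrees/s): [127.2, 127.2, 172.46, 172.46, 180, 180, 180].

## Interface

Orientations are given as a 3x3 rotation matrix whose columns are the frame's x, y, z axes.
In Python, from station import sensors, viewer, sign_off, robot gives the robot as it stands.
- The arm moves only by the tool move_arm, never from a script. Its argument "commands" is a list of rows, each a list of 6 numbers: the shift along the world's x, y, z in cm, then the turn, a rotation vector about the world's x, y, z in degrees. A call has 1 to 20 rows; each row shifts and turns the commanded pose from where the row before left it; what a row does not reach is not made up. A row lasts 1/12 s, in which the tool goes at most 41.7 mm and 7.16 degrees, less where a joint would pass 70% of its speed; a pose out of reach is approached as far as the arm can. A call is refused whole if a number of a shift passes 4.17 or a number of a turn 7.16, either way. A call with a gripper value outside its range is refused whole. "fingers" is the gripper's target within -1 to 1 (shut at 1, half-way at 0, fully open at -1), set as the call begins (left out, the last holds). The fingers move at their own pace and stop on an object; "force" is the grip in N (left out, the last holds). Time passes only in rows, so rows that do not move let the fingers close. It gives the time, the measured TCP pose, the force, the opening and the grip force at its end, in the units of the state.
- sensors.observe(): the state, without advancing time (a new reading comes with each control period).
- viewer.read_camera(name): name is "scene" or "top" or "wrist"; returns a dict with "pixels" (420x560x3 uint8, red, green, blue), "z_map" (420x560 float32, m along the optical axis (not along the pixel's ray), 0 where there is no reading), "fovy" (degrees; the focal length in pixels is half the picture's height over the tangent of half this angle, whatever the lens; pixels are square), "cx", "cy" (the principal point, pixels), "k1" (the pictures are not rectified: a ray, as slopes to the right and down, at radius r is drawn at 1 + k1 r^2 times it, then the intrinsics apply), "rvec" (rotation vector, rad) and "tvec" (3), from world to camera coordinates, as OpenCV has them; the wrist camera has in their place "hand_eye" (4x4, takes a point from camera to tool coordinates, whose origin is the TCP and whose axes are the flange's). Camera axes: x right, y down, z forward; pixel columns grow to the right and rows downward; lengths in m; the calibration is good to about 2 mm. A picture is of the moment at which its call begins: read the wrist's pose just before it.
- sign_off(): hands the job in; it is judged then, once.
The state is a dict: "time_s": time; "joints": joint angles; "qvel": joint speeds; "joint_torque": joint torques, N m; "tcp_pos": TCP position; "orientation": TCP orientation; "ft_force": force on the tool from outside, world axes, zero at the start; "moment": the same for the moment, N m; "grip_width": finger opening in m; "finger_force": force on a finger pad.
Only numpy, scipy, OpenCV 4.12 (cv2) and the standard library are available. Lean on these libraries where they do the work, as an engineer would, in place of code of your own. Each camera call takes 0.05 s, during which the arm holds its last target. There are 200 camera calls.

## Working session

There is one attempt and no reset: what is moved stays moved. The work goes in short steps, Python scripts to look and compute and a tool call to move; the robot and the scene stay as the last step left them, time stands still between calls to the robot, and variables do not carry over. Pictures are saved under pics/ and viewed, at most 14 in all, crops included, and the job is handed in when it is done.

Besides the shell and the picture viewer there is one more tool, called as a command line: name --pt "numbers of a row" for each row, then --argument value for the rest. move_arm: Moves the arm, as the interface text tells. Its arguments: {"type":"object","properties":{"commands":{"type":"array","items":{"type":"array","items":{"type":"number"}}},"fingers":{"type":"number"},"force":{"type":"number"}},"required":["commands"]}

```bash
ls; mkdir -p pics; cat > h.py <<'E'
import numpy as np, cv2
from station import sensors, viewer, sign_off, robot
def cam(name):
    s=sensors.observe(); d=viewer.read_camera(name)
    if name=="wrist":
        T=np.eye(4);T[:3,:3]=np.array(s["orientation"]).reshape(3,3);T[:3,3]=s["tcp_pos"]
        d["Twc"]=T@np.array(d["hand_eye"])
    else:
        R=cv2.Rodrigues(np.array(d["rvec"],float))[0];T=np.eye(4);T[:3,:3]=R.T;T[:3,3]=-R.T@np.array(d["tvec"],float).ravel();d["Twc"]=T
    h=d["pixels"].shape[0];d["f"]=h/2/np.tan(np.radians(d["fovy"])/2)
    return d
def slopes(d,px):
    K=np.array([[d["f"],0,d["cx"]],[0,d["f"],d["cy"]],[0,0,1]])
    return cv2.undistortPoints(np.array(px,float).reshape(-1,1,2),K,np.array([d["k1"],0,0,0,0],float)).reshape(-1,2)
def onplane(d,px,z):
    s=slopes(d,px);r=np.c_[s,np.ones(len(s))]@d["Twc"][:3,:3].T;o=d["Twc"][:3,3]
    return o+r*((z-o[2])/r[:,2])[:,None]
def cloud(d):
    h,w=d["z_map"].shape;u,v=np.meshgrid(np.arange(w),np.arange(h))
    s=slopes(d,np.c_[u.ravel(),v.ravel()]);z=d["z_map"].ravel().astype(float)
    P=np.c_[s*z[:,None],z]@d["Twc"][:3,:3].T+d["Twc"][:3,3];P[z==0]=np.nan
    return P.reshape(h,w,3)
def save(d,n,crop=None,k=1):
    im=d["pixels"][:,:,::-1]
    if crop:x0,y0,x1,y1=crop;im=im[y0:y1,x0:x1]
    cv2.imwrite("pics/"+n,cv2.resize(im,None,fx=k,fy=k,interpolation=cv2.INTER_CUBIC))
E
python3 - <<'E'
from h import *
for n in("scene","top"):
    d=cam(n);save(d,n+".png",k=1.4);print(n,d["Twc"].round(3),d["f"])
    np.save(n+"_P.npy",cloud(d));np.save(n+"_rgb.npy",d["pixels"])
s=sensors.observe();print(s);print({k:getattr(robot,k) for k in dir(robot) if k[0]!="_"})
E
```

```text
pics
scene [[ 0.988  0.079 -0.134  0.74 ]
 [ 0.154 -0.381  0.912 -1.007]
 [ 0.021 -0.921 -0.389  0.486]
 [ 0.     0.     0.     1.   ]] 384.01673342993996
top [[-2.200e-02 -9.930e-01  1.200e-01  4.680e-01]
 [-1.000e+00  2.400e-02  7.000e-03 -1.000e-03]
 [-1.000e-02 -1.200e-01 -9.930e-01  1.244e+00]
 [ 0.000e+00  0.000e+00  0.000e+00  1.000e+00]] 464.9296196395028
{'time_s': 0.1, 'joints': array([65.16807051, 24.93198064,  1.43044637, 90.18483036, -0.66538583,
       64.97270593, -4.30478425]), 'qvel': array([ 0.01303732, -0.05098131, -0.04284069, -0.12992302,  0.02146   ,
        0.04380859,  0.03250412]), 'joint_torque': array([ 3.36695135e-03, -6.69126534e+01,  9.88273658e-01, -3.15145934e+01,
       -6.04859646e-02,  3.73471272e-02,  8.35010337e-05]), 'tcp_pos': array([ 0.20280587, -0.59068935,  0.22602218]), 'orientation': array([[ 9.45815900e-01,  3.24702884e-01, -5.66468938e-04],
       [ 3.24703358e-01, -9.45815014e-01,  1.29917922e-03],
       [-1.13927588e-04, -1.41271873e-03, -9.99998996e-01]]), 'ft_force': array([-0.41168952, -0.23366955, -0.61199174]), 'moment': array([-0.01034903,  0.06543552, -0.02146012]), 'finger_force': 0.0, 'grip_width': 0.09168240041776694}
{'Unreachable': <class 'station.Unreachable'>, 'grasp_offset': 0.0188}
```

View pics/scene.png

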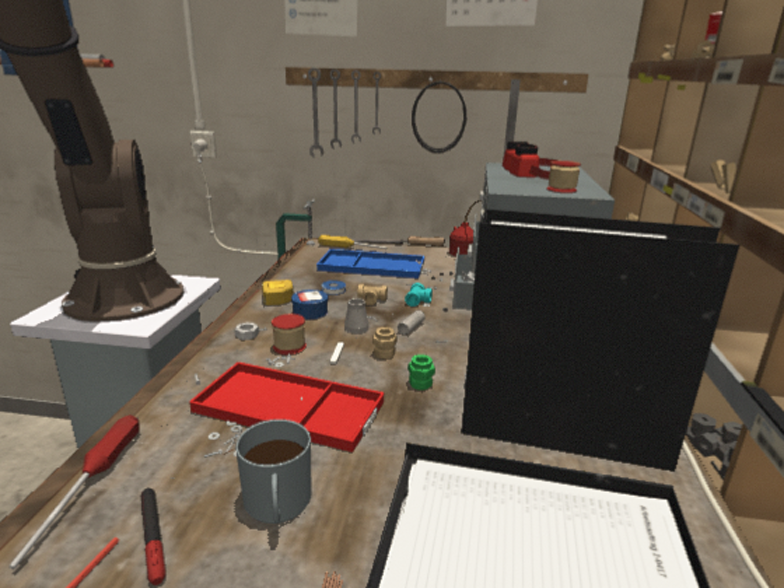

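View pics/top.png

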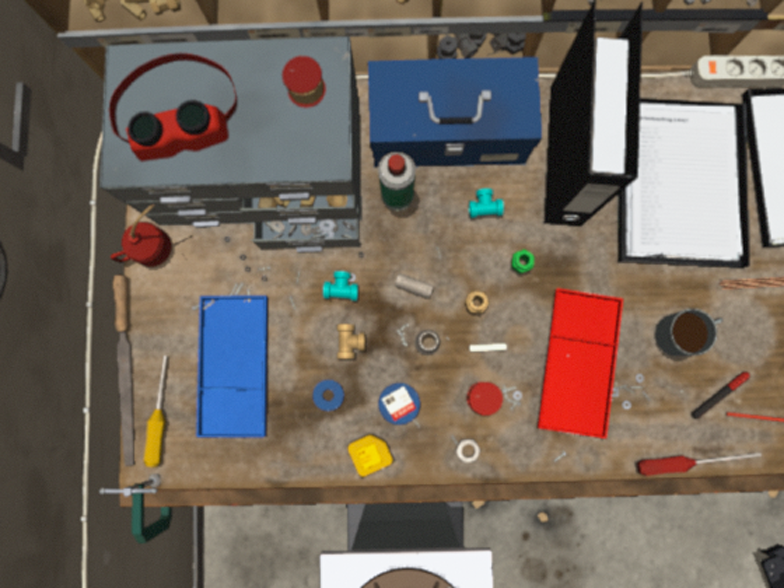

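Top view (picture pixels, 560x420 in brackets). Candidates:
- **Tee:** brass (350,341)[250,244]. The turquoise ones at (340,286) and (486,203) are not meant.
- **Nipple:** grey tube (414,286)[296,204]. The reducer at (428,341) and the light ring at (468,450) are not meant.
- **Tape:** (328,395)[234,282]. The paste tin at (399,403) is not meant.
- **Union:** brass (477,301)[341,215]. The green one at (523,261) is not meant.
- **Hemp:** (485,399)[346,285]. The one on the cabinet at (303,80) is not meant.

Next I measure these by colour and depth, with a close crop to check.

```bash
python3 - <<'E'
from h import *
P=np.load("top_P.npy");rgb=np.load("top_rgb.npy");hsv=cv2.cvtColor(rgb,cv2.COLOR_RGB2HSV)
cv2.imwrite("pics/crop.png",cv2.resize(rgb[180:340,130:460,::-1],None,fx=2.4,fy=2.4,interpolation=cv2.INTER_CUBIC))
print("bench z",np.nanmedian(P[300:310,150:380,2]), P[195,320])
Z=P[...,2]
seeds=dict(tee=(250,244,10),nipple=(296,204,8),tape=(234,282,6),union=(341,215,10),hemp=(346,285,15),reducer=(306,244,10),tin=(285,288,15),soap=(349,248,4),tee2=(243,204,10),green=(373,186,10),ring=(334,321,4),yellow=(264,325,6))
n,L=cv2.connectedComponents(((Z>0.006)&(Z<0.2)).astype(np.uint8),connectivity=4)
for k,(u,v,h) in seeds.items():
    w=L[v-8:v+9,u-8:u+9];l=w[w>0]
    if len(l)==0: print(k,"none",P[v,u]);continue
    l=np.bincount(l).argmax();m=L==l;Q=P[m]
    zt=np.percentile(Q[:,2],97);T=Q[Q[:,2]>0.6*zt]
    (c,sz,a)=cv2.minAreaRect((T[:,:2]*1000).astype(np.float32))
    print(k,m.sum(),"ztop%.3f"%zt,"min",Q.min(0).round(3),"max",Q.max(0).round(3),"rect",np.round(c,0),np.round(sz,0),round(a,1),"mean",T.mean(0).round(3))
for nme,m in (("blue",cv2.inRange(hsv,(105,150,60),(125,255,255))),("red",cv2.inRange(hsv,(0,200,120),(6,255,255))|cv2.inRange(hsv,(174,200,120),(180,255,255)))):
    cs=[c for c in cv2.findContours(m,cv2.RETR_EXTERNAL,cv2.CHAIN_APPROX_NONE)[0] if cv2.contourArea(c)>2000]
    for c in cs:
        M=np.zeros_like(m);cv2.drawContours(M,[c],-1,1,-1)
        d=M>0;Q=P[d];Q=Q[np.abs(Q[:,2]-.012)<.02]
        if len(Q)<1500: continue
        print(nme,c.reshape(-1,2).mean(0),[ (np.round(x,3)) for x in cv2.minAreaRect((Q[:,:2]*1000).astype(np.float32))],np.percentile(Q[:,2],[5,50,98]))
E
```

```text
bench z 0.00044914336518309117 [ 0.67070174 -0.09464487  0.00069753]
tee 379 ztop0.036 min [0.51  0.068 0.007] max [0.573 0.119 0.038] rect [541.  93.] [51. 63.] 89.3 mean [0.542 0.097 0.029]
nipple 262 ztop0.030 min [ 0.621 -0.063  0.009] max [0.67  0.009 0.033] rect [646. -27.] [70. 26.] 68.8 mean [ 0.645 -0.028  0.025]
tape 331 ztop0.018 min [0.414 0.113 0.007] max [0.469 0.168 0.024] rect [442. 141.] [56. 55.] 88.8 mean [0.442 0.14  0.014]
union 190 ztop0.051 min [ 0.589 -0.166  0.007] max [ 0.63  -0.122  0.052] rect [ 610. -144.] [45. 40.] 87.2 mean [ 0.609 -0.143  0.042]
hemp 481 ztop0.060 min [ 0.402 -0.182  0.006] max [ 0.46  -0.123  0.063] rect [ 431. -153.] [59. 58.] 88.2 mean [ 0.431 -0.152  0.056]
reducer 173 ztop0.063 min [ 0.514 -0.074  0.006] max [ 0.559 -0.026  0.065] rect [537. -50.] [34. 36.] 87.9 mean [ 0.536 -0.049  0.053]
tin 711 ztop0.043 min [ 0.387 -0.031  0.03 ] max [0.461 0.044 0.045] rect [424.   7.] [75. 74.] 88.7 mean [0.424 0.006 0.038]
soap 77 ztop0.013 min [ 0.52  -0.182  0.006] max [ 0.531 -0.129  0.014] rect [ 525. -157.] [50. 11.] 88.8 mean [ 0.525 -0.159  0.01 ]
tee2 378 ztop0.036 min [0.62  0.08  0.007] max [0.674 0.146 0.038] rect [648. 111.] [63. 52.] 84.8 mean [0.645 0.111 0.03 ]
green 211 ztop0.051 min [ 0.663 -0.255  0.007] max [ 0.707 -0.213  0.052] rect [ 685. -234.] [40. 43.] 86.7 mean [ 0.684 -0.233  0.042]
ring 157 ztop0.022 min [ 0.315 -0.143  0.006] max [ 0.357 -0.099  0.023] rect [ 335. -121.] [44. 39.] 89.1 mean [ 0.336 -0.12   0.018]
yellow 699 ztop0.038 min [0.291 0.016 0.006] max [0.369 0.103 0.041] rect [336.  61.] [68. 73.] 23.3 mean [0.334 0.062 0.034]
blue [165.64827586 261.83793103] [array([501.853, 319.64 ]), array([128.654, 261.507]), np.float64(89.244)] [0.00040133 0.00471139 0.02194185]
red [414.45360825 259.15463918] [array([ 493.155, -336.409]), array([128.911, 264.75 ]), np.float64(79.742)] [-0.00012412  0.0042314   0.02160708]
```

View pics/crop.png

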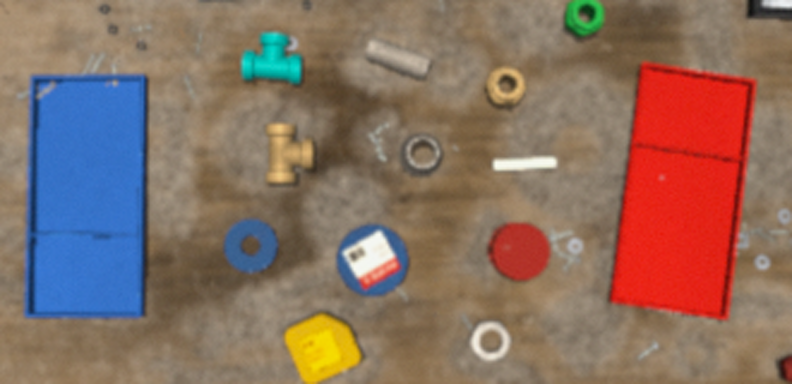

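The crop confirms the choices: brass tee (285,153), grey nipple (397,58), blue-flanged tape (250,246), brass union (505,87) and red-ended hemp (519,250). The blue tray's cross wall is at its near end, row 235. The red tray's is at its far end, row 150. I start with the hemp.

move_arm --pt "1.63 3.14 -0.2 0 0 -1.36" --pt "1.63 3.14 -0.2 0 0 -1.36" --pt "1.63 3.14 -0.2 0 0 -1.36" --pt "1.63 3.14 -0.2 0 0 -1.36" --pt "1.63 3.14 -0.2 0 0 -1.36" --pt "1.63 3.14 -0.2 0 0 -1.36" --pt "1.63 3.14 -0.2 0 0 -1.36" --pt "1.63 3.14 -0.2 0 0 -1.36" --pt "1.63 3.14 -0.2 0 0 -1.36" --pt "1.63 3.14 -0.2 0 0 -1.36" --pt "1.63 3.14 -0.2 0 0 -1.36" --pt "1.63 3.14 -0.2 0 0 -1.36" --pt "1.63 3.14 -0.2 0 0 -1.36" --pt "1.63 3.14 -0.2 0 0 -1.36" --pt "0 0 0 0 0 0" --pt "0 0 0 0 0 0" --fingers -1 --force 20

```text
time_s: 1.43
tcp_pos: [0.4317, -0.1495, 0.1985]
orientation: [[1.0, 0.003, -0.0], [0.003, -1.0, 0.001], [-0.0, -0.001, -1.0]]
ft_force: [-0.4, -0.3, -0.8]
grip_width: 0.0918
finger_force: 0.0
```

```bash
python3 - <<'E'
from h import *
d=cam("wrist");save(d,"w1.png",k=1.2);P=cloud(d)
hsv=cv2.cvtColor(d["pixels"],cv2.COLOR_RGB2HSV)
m=((hsv[...,0]<6)|(hsv[...,0]>174))&(hsv[...,1]>120)&(P[...,2]>.045)&(P[...,2]<.07)
Q=P[m];print(len(Q),cv2.minAreaRect((Q[:,:2]*1000).astype(np.float32)),np.median(Q[:,2]),Q.min(0),Q.max(0))
s=sensors.observe();print(s["tcp_pos"],s["orientation"].round(3),s["joints"],s["time_s"])
E
```

```text
2485 ((431.8175048828125, -151.6896209716797), (59.30215835571289, 59.81096649169922), 15.549489974975586) 0.05533083128566979 [ 0.40143776 -0.18131422  0.05232878] [ 0.46121277 -0.12170946  0.05792999]
[ 0.43101937 -0.15112752  0.19846392] [[ 1.     0.    -0.001]
 [ 0.    -1.     0.   ]
 [-0.001 -0.    -1.   ]] [ 22.08879303  11.74028898 -11.09875819 114.02981389   2.76795564
  54.52351378 -80.36698426] 1.4833
```

View pics/w1.png

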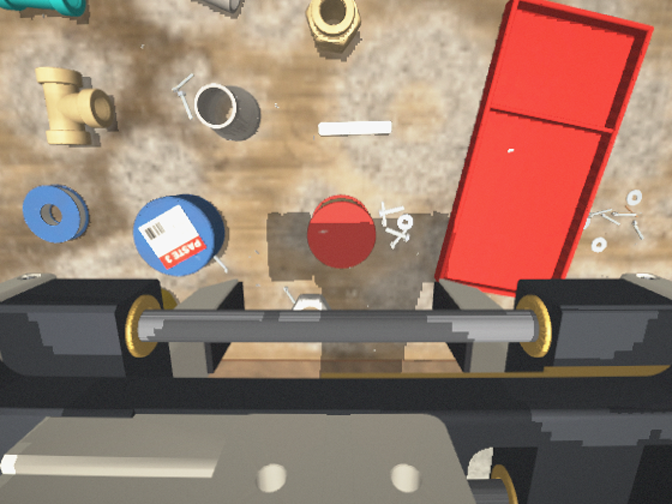

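The wrist view shows the hemp reel at (342,232) between the fingers. It measures (0.432,-0.152) with its top at 55 mm, which matches the top view. I descend, grip and lift.

move_arm --pt "0.02 -0.01 -3.5 0 0 0" --pt "0.02 -0.01 -3.5 0 0 0" --pt "0.02 -0.01 -3.5 0 0 0" --pt "0 0 -3.0 0 0 0" --pt "0 0 -2.5 0 0 0" --pt "0 0 -2.0 0 0 0" --pt "0 0 0 0 0 0" --pt "0 0 0 0 0 0"

```text
time_s: 2.15
tcp_pos: [0.4305, -0.1528, 0.0183]
orientation: [[1.0, -0.003, -0.003], [-0.003, -1.0, 0.0], [-0.003, -0.0, -1.0]]
ft_force: [-0.6, 0.6, -0.0]
grip_width: 0.0917
finger_force: 0.0
```

move_arm --pt "0 0 0 0 0 0" --pt "0 0 0 0 0 0" --pt "0 0 0 0 0 0" --pt "0 0 0 0 0 0" --pt "0 0 0 0 0 0" --pt "0 0 0 0 0 0" --pt "0 0 0 0 0 0" --pt "0 0 0 0 0 0" --pt "0 0 0 0 0 0" --pt "0 0 0 0 0 0" --pt "0 0 1 0 0 0" --pt "0 0 2.5 0 0 0" --pt "0 0 3.5 0 0 0" --pt "0 0 3 0 0 0" --pt "0 0 0 0 0 0" --fingers 1 --force 20

```text
time_s: 3.4
tcp_pos: [0.4347, -0.1524, 0.1236]
orientation: [[1.0, -0.002, 0.007], [-0.002, -1.0, -0.002], [0.007, 0.002, -1.0]]
ft_force: [1.1, -0.6, -0.9]
grip_width: 0.0599
finger_force: 20.0
```

```bash
python3 - <<'E'
from h import *
# red/blue tray: rim points of the top cloud, line-fitted by minAreaRect on pixel contour cast to rim plane
d=cam("top");P=cloud(d);hsv=cv2.cvtColor(d["pixels"],cv2.COLOR_RGB2HSV)
red=cv2.inRange(hsv,(0,200,100),(6,255,255))|cv2.inRange(hsv,(174,200,100),(180,255,255))
blue=cv2.inRange(hsv,(105,150,60),(125,255,255))
for n,m,x0,x1 in(("red",red,375,460),("blue",blue,130,200)):
    b=np.zeros_like(m);b[195:330,x0:x1]=m[195:330,x0:x1]
    cs=cv2.findContours(b,cv2.RETR_EXTERNAL,cv2.CHAIN_APPROX_NONE)[0]; c=max(cs,key=cv2.contourArea).reshape(-1,2)
    Q=onplane(d,c,0.0205)
    (ctr,sz,a)=cv2.minAreaRect((Q[:,:2]*1000).astype(np.float32)); print(n,ctr,sz,a)
    print(c[c[:,1].argmin()],c[c[:,1].argmax()],c[c[:,0].argmin()],c[c[:,0].argmax()])
E
```

```text
red (493.1767272949219, -335.9914245605469) (128.682373046875, 263.8085021972656) 79.6837387084961
[398 206] [429 312] [390 260] [444 217]
blue (501.7193603515625, 318.8857727050781) (127.87303161621094, 260.8278503417969) 89.12821197509766
[144 212] [141 311] [141 285] [190 238]
```

move_arm --pt "1.83 -2.5 0 0 0 -1.29" --pt "1.83 -2.5 0 0 0 -1.29" --pt "1.83 -2.5 0 0 0 -1.29" --pt "1.83 -2.5 0 0 0 -1.29" --pt "1.83 -2.5 0 0 0 -1.29" --pt "1.83 -2.5 0 0 0 -1.29" --pt "1.83 -2.5 0 0 0 -1.29" --pt "1.83 -2.5 0 0 0 -1.29" --pt "0 0 0 0 0 0" --pt "0 0 -3 0 0 0" --pt "0 0 -3 0 0 0" --pt "0 0 -2 0 0 0" --pt "0 0 0 0 0 0" --pt "0 0 0 0 0 0"

```text
time_s: 4.62
tcp_pos: [0.5768, -0.351, 0.0367]
orientation: [[0.984, -0.18, -0.004], [-0.18, -0.984, 0.002], [-0.004, -0.001, -1.0]]
ft_force: [1.2, -0.4, 0.0]
grip_width: 0.0598
finger_force: 20.0
```

move_arm --pt "0.15 0 -0.5 0 0 0" --pt "0 0 -0.5 0 0 0" --pt "0 0 -0.35 0 0 0" --pt "0 0 0 0 0 0" --pt "0 0 0 0 0 0"

```text
time_s: 5.03
tcp_pos: [0.5798, -0.3519, 0.0256]
orientation: [[0.984, -0.181, 0.0], [-0.181, -0.984, -0.0], [0.0, 0.0, -1.0]]
ft_force: [-1.1, 0.3, -0.4]
grip_width: 0.0597
finger_force: 20.0
```

move_arm --pt "0 0 0 0 0 0" --pt "0 0 0 0 0 0" --pt "0 0 0 0 0 0" --pt "0 0 0 0 0 0" --pt "0 0 0 0 0 0" --pt "0 0 2 0 0 0" --pt "0 0 4 0 0 0" --pt "0 0 4 0 0 0" --pt "0 0 3.5 0 0 0" --pt "0 0 0 0 0 0" --fingers -0.58

```text
time_s: 5.87
tcp_pos: [0.5835, -0.3538, 0.1688]
orientation: [[0.983, -0.181, 0.011], [-0.181, -0.983, -0.006], [0.012, 0.004, -1.0]]
ft_force: [1.5, -1.2, 1.0]
grip_width: 0.0724
finger_force: 0.0
```

move_arm --pt "0.2 1.39 0 0 0 6.69" --pt "0.2 1.39 0 0 0 6.69" --pt "0.2 1.39 0 0 0 6.69" --pt "0.2 1.39 0 0 0 6.69" --pt "0.2 1.39 0 0 0 6.69" --pt "0.2 1.39 0 0 0 6.69" --pt "0.2 1.39 0 0 0 6.69" --pt "0.2 1.39 0 0 0 6.69" --pt "0.2 1.39 0 0 0 6.69" --pt "0.2 1.39 0 0 0 6.69" --pt "0.2 1.39 0 0 0 6.69" --pt "0.2 1.39 0 0 0 6.69" --pt "0.2 1.39 0 0 0 6.69" --pt "0.2 1.39 0 0 0 6.69" --pt "0.2 1.39 0 0 0 6.69" --pt "0 0 0 0 0 0" --pt "0 0 0 0 0 0" --fingers -1

```text
time_s: 7.28
tcp_pos: [0.6097, -0.143, 0.1601]
orientation: [[0.003, 1.0, 0.0], [1.0, -0.003, 0.0], [0.0, 0.0, -1.0]]
ft_force: [0.1, -0.6, -0.2]
grip_width: 0.092
finger_force: 0.0
```

```bash
python3 - <<'E'
from h import *
d=cam("wrist");save(d,"w2.png",k=1.2);P=cloud(d)
c=np.array([.61,-.144]);m=(np.linalg.norm(P[...,:2]-c,axis=2)<.04)
Q=P[m&(P[...,2]>.03)&(P[...,2]<.06)]
print(len(Q),cv2.minAreaRect((Q[:,:2]*1000).astype(np.float32)),np.percentile(Q[:,2],98))
for lo,hi in((.032,.042),(.044,.052)):
    q=P[m&(P[...,2]>lo)&(P[...,2]<hi)];print(lo,len(q),cv2.minAreaRect((q[:,:2]*1000).astype(np.float32)),cv2.minEnclosingCircle((q[:,:2]*1000).astype(np.float32)))
s=sensors.observe();print(s["tcp_pos"],s["orientation"].round(3),s["joints"],s["time_s"])
d=cam("top");P=cloud(d)
for n,c,h in(("hemp",(.579,-.352),.03),("soap",(.525,-.157),.006),("tin",(.424,.006),.02)):
    q=P[(np.linalg.norm(P[...,:2]-c,axis=2)<.045)&(P[...,2]>h)]
    if len(q): print(n,cv2.minAreaRect((q[:,:2]*1000).astype(np.float32)),np.percentile(q[:,2],95))
E
```

```text
1197 ((610.4486694335938, -143.88922119140625), (45.249454498291016, 40.853546142578125), 81.95279693603516) 0.048496226221932295
0.032 511 ((610.4486694335938, -143.88922119140625), (45.249454498291016, 40.853546142578125), 81.95279693603516) ((610.2377319335938, -144.27493286132812), 23.036945343017578)
0.044 630 ((610.5274047851562, -143.97830200195312), (33.28805923461914, 32.70738220214844), 89.60188293457031) ((610.311279296875, -144.2755889892578), 17.066680908203125)
[ 0.60954244 -0.14422397  0.1600798 ] [[ 0.005  1.    -0.   ]
 [ 1.    -0.005 -0.001]
 [-0.001 -0.    -1.   ]] [ 29.06324492  31.99483363 -31.16668913  92.56888716  18.37801044
  60.61090703  -7.66393941] 7.3333
hemp ((582.3925170898438, -370.9087219238281), (50.9090576171875, 19.32077980041504), 15.605568885803223) 0.0631764440482376
soap ((524.9629516601562, -155.55435180664062), (89.19064331054688, 86.75367736816406), 1.6062263250350952) 0.6505753078966543
tin ((424.02618408203125, 7.048162460327148), (74.71074676513672, 73.87088012695312), 88.57521057128906) 0.04230905440965913
```

View pics/w2.png

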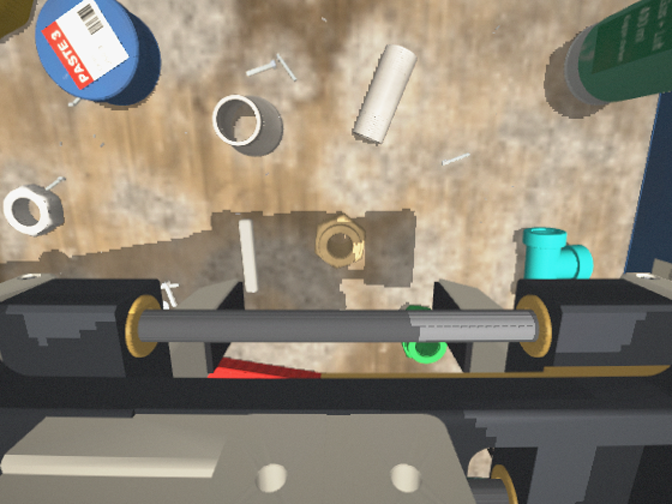

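The union at (340,240) is centred between the fingers. The stick at (248,255) clears the finger by about 14 mm, and I part-close first to widen that.

move_arm --pt "0.05 0 0 0 0 -5" --pt "0 0 0 0 0 0" --pt "0 0 -3.5 0 0 0" --pt "0 0 -3.5 0 0 0" --pt "0 0 -3.0 0 0 0" --pt "0 0 -2.5 0 0 0" --pt "0 0 -2.4 0 0 0" --pt "0 0 0 0 0 0" --pt "0 0 0 0 0 0" --fingers -0.5

```text
time_s: 8.13
tcp_pos: [0.6092, -0.144, 0.0105]
orientation: [[0.089, 0.996, -0.003], [0.996, -0.089, -0.0], [-0.0, -0.003, -1.0]]
ft_force: [0.9, 0.2, 1.4]
grip_width: 0.0687
finger_force: 0.0
```

move_arm --pt "0 0 0 0 0 0" --pt "0 0 0 0 0 0" --pt "0 0 0 0 0 0" --pt "0 0 0 0 0 0" --pt "0 0 0 0 0 0" --pt "0 0 0 0 0 0" --pt "0 0 0 0 0 0" --pt "0 0 0 0 0 0" --pt "0 0 1 0 0 0" --pt "0 0 2.5 0 0 0" --pt "0 0 3.5 0 0 0" --pt "0 0 3 0 0 0" --pt "0 0 0 0 0 0" --fingers 1 --force 30

```text
time_s: 9.22
tcp_pos: [0.6136, -0.1431, 0.118]
orientation: [[0.088, 0.996, 0.009], [0.996, -0.088, -0.001], [-0.0, 0.009, -1.0]]
ft_force: [2.1, 0.8, -1.4]
grip_width: 0.0408
finger_force: 30.0
```

move_arm --pt "-2.0 -2.3 0 0 0 0" --pt "-2.0 -2.3 0 0 0 0" --pt "-2.0 -2.3 0 0 0 0" --pt "-2.0 -2.3 0 0 0 0" --pt "-2.0 -2.3 0 0 0 0" --pt "-2.0 -2.3 0 0 0 0" --pt "-2.0 -2.3 0 0 0 0" --pt "-2.0 -2.3 0 0 0 0" --pt "0 0 0 0 0 0" --pt "0 0 -3 0 0 0" --pt "0 0 -3 0 0 0" --pt "0 0 -2 0 0 0" --pt "0 0 -0.8 0 0 0" --pt "0 0 -0.6 0 0 0" --pt "0 0 0 0 0 0" --pt "0 0 0 0 0 0" --pt "0 0 0 0 0 0"

```text
time_s: 10.63
tcp_pos: [0.451, -0.3276, 0.0183]
orientation: [[0.088, 0.996, 0.002], [0.996, -0.088, -0.001], [-0.001, 0.002, -1.0]]
ft_force: [0.4, 0.2, -1.6]
grip_width: 0.041
finger_force: 30.0
```

move_arm --pt "0 0 -0.2 0 0 0" --pt "0 0 -0.2 0 0 0" --pt "0 0 0 0 0 0" --pt "0 0 0 0 0 0"

```text
time_s: 10.97
tcp_pos: [0.4512, -0.3279, 0.0155]
orientation: [[0.088, 0.996, 0.002], [0.996, -0.088, -0.002], [-0.002, 0.002, -1.0]]
ft_force: [-4.7, 3.7, 21.6]
grip_width: 0.0407
finger_force: 30.0
```

move_arm --pt "0 0 0 0 0 0" --pt "0 0 0 0 0 0" --pt "0 0 0 0 0 0" --pt "0 0 0 0 0 0" --pt "0 0 0 0 0 0" --pt "0 0 1.5 0 0 0" --pt "0 0 3.5 0 0 0" --pt "0 0 4 0 0 0" --pt "0 0 4 0 0 0" --pt "0 0 2 0 0 0" --pt "0 0 0 0 0 0" --fingers -0.4

```text
time_s: 11.88
tcp_pos: [0.4529, -0.3285, 0.1683]
orientation: [[0.088, 0.996, 0.007], [0.996, -0.088, -0.004], [-0.004, 0.007, -1.0]]
ft_force: [0.9, -0.7, 0.3]
grip_width: 0.0642
finger_force: 0.0
```

move_arm --pt "1.95 3.01 0 0 0 -1.6" --pt "1.95 3.01 0 0 0 -1.6" --pt "1.95 3.01 0 0 0 -1.6" --pt "1.95 3.01 0 0 0 -1.6" --pt "1.95 3.01 0 0 0 -1.6" --pt "1.95 3.01 0 0 0 -1.6" --pt "1.95 3.01 0 0 0 -1.6" --pt "1.95 3.01 0 0 0 -1.6" --pt "1.95 3.01 0 0 0 -1.6" --pt "1.95 3.01 0 0 0 -1.6" --pt "0 0 0 0 0 0" --pt "0 0 0 0 0 0"

```text
time_s: 12.88
tcp_pos: [0.6454, -0.023, 0.1621]
orientation: [[0.355, 0.935, -0.001], [0.935, -0.355, 0.001], [0.001, -0.002, -1.0]]
ft_force: [0.6, -0.2, -0.8]
grip_width: 0.0644
finger_force: 0.0
```

```bash
python3 - <<'E'
from h import *
d=cam("wrist");P=cloud(d)
m=(np.linalg.norm(P[...,:2]-[.646,-.027],axis=2)<.05);Q=P[m&(P[...,2]>.012)&(P[...,2]<.04)]
print(len(Q),cv2.minAreaRect((Q[:,:2]*1000).astype(np.float32)),np.percentile(Q[:,2],98))
s=sensors.observe();print(s["tcp_pos"],s["orientation"].round(3),s["joints"].round(0),s["time_s"])
d=cam("top");save(d,"t2.png",(360,180,480,330),3.5);P=cloud(d)
for n,c,h in(("hemp",(.579,-.352),.03),("union",(.450,-.328),.03),("soap",(.525,-.157),.006),("tin",(.424,.006),.02)):
    q=P[(np.linalg.norm(P[...,:2]-c,axis=2)<.045)&(P[...,2]>h)]
    if len(q): print(n,cv2.minAreaRect((q[:,:2]*1000).astype(np.float32)),np.percentile(q[:,2],95))
E
```

```text
1617 ((646.2200927734375, -27.694076538085938), (70.71367645263672, 26.767547607421875), 67.99510955810547) 0.027055992014564725
[ 0.6447817  -0.02563856  0.16204696] [[ 0.357  0.934 -0.002]
 [ 0.934 -0.357 -0.   ]
 [-0.001 -0.001 -1.   ]] [ 16.  33. -28.  90.  17.  62. -38.] 12.9333
hemp ((578.4884033203125, -350.9854736328125), (59.362361907958984, 61.04703140258789), 0.0836271196603775) 0.06313300157673937
union ((451.7547607421875, -327.2793273925781), (46.339054107666016, 40.71913528442383), 82.70451354980469) 0.05426534652238546
tin ((425.47344970703125, 5.3549346923828125), (76.21273803710938, 77.52552795410156), 47.32835006713867) 0.6620690690769451
```

View pics/t2.png

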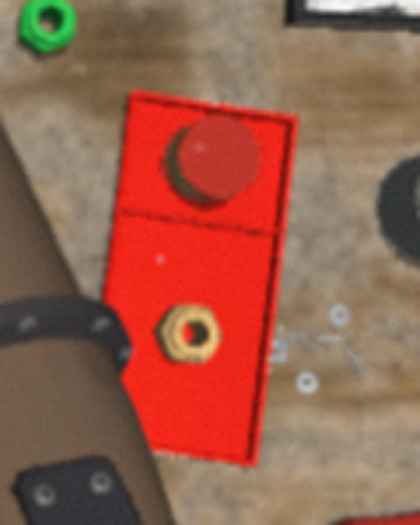

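The red kit is in place: hemp at (220,158) in the small compartment, union at (190,333) in the large one, both upright and 4 mm higher than on the bench. Next is the nipple.

move_arm --pt "0.12 -0.18 -3.5 0 0 -0.8" --pt "0 0 -3.5 0 0 0" --pt "0 0 -3.5 0 0 0" --pt "0 0 -2.5 0 0 0" --pt "0 0 -1.8 0 0 0" --pt "0 0 -1.0 0 0 0" --pt "0 0 0 0 0 0" --pt "0 0 0 0 0 0"

```text
time_s: 13.65
tcp_pos: [0.6462, -0.0292, 0.0055]
orientation: [[0.373, 0.928, -0.0], [0.928, -0.373, -0.0], [-0.0, -0.0, -1.0]]
ft_force: [0.7, 0.3, 0.2]
grip_width: 0.0642
finger_force: 0.0
```

move_arm --pt "0 0 0 0 0 0" --pt "0 0 0 0 0 0" --pt "0 0 0 0 0 0" --pt "0 0 0 0 0 0" --pt "0 0 0 0 0 0" --pt "0 0 0 0 0 0" --pt "0 0 0 0 0 0" --pt "0 0 0 0 0 0" --pt "0 0 1 0 0 0" --pt "0 0 2.5 0 0 0" --pt "0 0 3.5 0 0 0" --pt "0 0 3 0 0 0" --pt "0 0 0 0 0 0" --fingers 1 --force 30

```text
time_s: 14.73
tcp_pos: [0.6499, -0.0272, 0.1122]
orientation: [[0.372, 0.928, 0.009], [0.928, -0.372, 0.001], [0.004, 0.008, -1.0]]
ft_force: [2.1, 0.1, -1.2]
grip_width: 0.0266
finger_force: 30.0
```

```bash
python3 - <<'E'
from h import *
P=np.load("top_P.npy");P2=np.load("scene_P.npy")
for A in(P,P2):
  for y0 in np.arange(-.05,.4,.05):
    q=A[(A[...,1]>y0)&(A[...,1]<y0+.05)&(A[...,2]>.05)&(A[...,0]>.55)&(A[...,0]<.95)]
    print(round(y0,2),len(q),q[:,0].min().round(3) if len(q) else None, q[q[:,0].argmin()].round(3) if len(q) else None)
E
```

```text
-0.05 1150 0.551 [ 0.551 -0.046  0.062]
0.0 1104 0.795 [0.795 0.007 0.12 ]
0.05 1744 0.723 [0.723 0.084 0.059]
0.1 2632 0.722 [0.722 0.146 0.086]
0.15 2384 0.722 [0.722 0.152 0.06 ]
0.2 2287 0.723 [0.723 0.206 0.062]
0.25 2461 0.723 [0.723 0.257 0.092]
0.3 2144 0.77 [0.77  0.349 0.113]
0.35 2168 0.769 [0.769 0.372 0.202]
-0.05 0 None None
0.0 0 None None
0.05 1055 0.725 [0.725 0.076 0.07 ]
0.1 632 0.723 [0.723 0.135 0.058]
0.15 211 0.723 [0.723 0.174 0.081]
0.2 173 0.724 [0.724 0.215 0.084]
0.25 577 0.726 [0.726 0.255 0.086]
0.3 168 0.771 [0.771 0.349 0.199]
0.35 154 0.771 [0.771 0.364 0.199]
```

move_arm --pt "-2.8 1.4 0 0 0 0" --pt "-2.8 1.4 0 0 0 0" --pt "0 3.53 0 0 0 2.33" --pt "0 3.53 0 0 0 2.33" --pt "0 3.53 0 0 0 2.33" --pt "0 3.53 0 0 0 2.33" --pt "0 3.53 0 0 0 2.33" --pt "0 3.53 0 0 0 2.33" --pt "0 3.53 0 0 0 2.33" --pt "0 3.53 0 0 0 2.33" --pt "0 3.53 0 0 0 2.33" --pt "0 0 0 0 0 0" --pt "0 0 -3 0 0 0" --pt "0 0 -3 0 0 0" --pt "0 0 -1.5 0 0 0" --pt "0 0 0 0 0 0" --pt "0 0 0 0 0 0"

```text
time_s: 16.15
tcp_pos: [0.59, 0.3171, 0.03]
orientation: [[0.016, 1.0, -0.002], [1.0, -0.016, -0.001], [-0.001, -0.002, -1.0]]
ft_force: [-0.2, -0.3, -1.1]
grip_width: 0.0258
finger_force: 30.0
```

move_arm --pt "0 0 -1.0 0 0 0" --pt "0 0 -0.6 0 0 0" --pt "0 0 -0.35 0 0 0" --pt "0 0 0 0 0 0" --pt "0 0 0 0 0 0"

```text
time_s: 16.57
tcp_pos: [0.5904, 0.3176, 0.0109]
orientation: [[0.016, 1.0, 0.0], [1.0, -0.016, 0.0], [0.0, 0.0, -1.0]]
ft_force: [-0.1, 0.3, -1.4]
grip_width: 0.0257
finger_force: 30.0
```

move_arm --pt "0 0 0 0 0 0" --pt "0 0 0 0 0 0" --pt "0 0 0 0 0 0" --pt "0 0 0 0 0 0" --pt "0 0 0 0 0 0" --pt "0 0 1 0 0 0" --pt "0 0 2 0 0 0" --pt "0 0 3.5 0 0 0" --pt "0 0 4 0 0 0" --pt "0 0 4 0 0 0" --pt "0 0 0 0 0 0" --fingers 0.13

```text
time_s: 17.48
tcp_pos: [0.5934, 0.321, 0.1655]
orientation: [[0.015, 1.0, 0.01], [1.0, -0.015, 0.007], [0.008, 0.01, -1.0]]
ft_force: [0.4, 2.1, 1.6]
grip_width: 0.0398
finger_force: 0.0
```

move_arm --pt "-0.38 -1.72 0 0 0 6.93" --pt "-0.38 -1.72 0 0 0 6.93" --pt "-0.38 -1.72 0 0 0 6.93" --pt "-0.38 -1.72 0 0 0 6.93" --pt "-0.38 -1.72 0 0 0 6.93" --pt "-0.38 -1.72 0 0 0 6.93" --pt "-0.38 -1.72 0 0 0 6.93" --pt "-0.38 -1.72 0 0 0 6.93" --pt "-0.38 -1.72 0 0 0 6.93" --pt "-0.38 -1.72 0 0 0 6.93" --pt "-0.38 -1.72 0 0 0 6.93" --pt "-0.38 -1.72 0 0 0 6.93" --pt "-0.38 -1.72 0 0 0 6.93" --pt "0 0 0 0 0 0" --pt "0 0 0 0 0 0" --fingers -0.8

```text
time_s: 18.73
tcp_pos: [0.5411, 0.0928, 0.156]
orientation: [[-1.0, 0.018, 0.0], [0.018, 1.0, -0.0], [-0.0, -0.0, -1.0]]
ft_force: [-1.6, 0.1, -0.2]
grip_width: 0.0825
finger_force: 0.0
```

```bash
python3 - <<'E'
from h import *
d=cam("wrist");P=cloud(d);save(d,"w3.png",k=1.2)
m=(np.linalg.norm(P[...,:2]-[.541,.093],axis=2)<.05);Q=P[m&(P[...,2]>.012)&(P[...,2]<.045)]
print(len(Q),cv2.minAreaRect((Q[:,:2]*1000).astype(np.float32)),Q.min(0),Q.max(0),np.percentile(Q[:,2],98))
s=sensors.observe();print(s["tcp_pos"],s["orientation"].round(3),s["joints"].round(0),s["time_s"])
E
```

```text
2450 ((542.5123901367188, 94.7380142211914), (52.66465759277344, 64.02228546142578), 89.42074584960938) [0.51047025 0.06835903 0.01202525] [0.57476096 0.1213643  0.03527347] 0.03377284808886052
[0.54117613 0.09402227 0.15620845] [[-1.     0.017  0.001]
 [ 0.017  1.     0.   ]
 [-0.001  0.001 -1.   ]] [ 25.  34. -59. 103.  33.  62.  43.] 18.7833
```

View pics/w3.png

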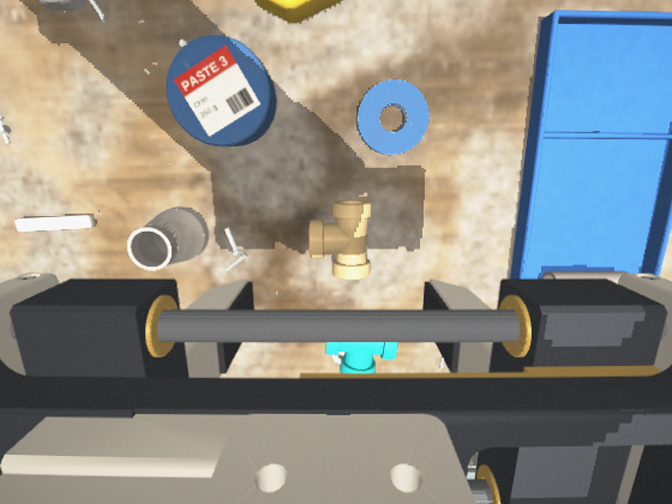

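The tee at (345,238) is centred, run along x, branch to -y, 64 x 52.7 mm and 34 mm high as described. Joint 3 is at -59, so I will watch it.

move_arm --pt "0.13 0.08 -3.5 0 0 0" --pt "0 0 -3.5 0 0 0" --pt "0 0 -3.5 0 0 0" --pt "0 0 -2.5 0 0 0" --pt "0 0 -1.5 0 0 0" --pt "0 0 -0.7 0 0 0" --pt "0 0 0 0 0 0" --pt "0 0 0 0 0 0"

```text
time_s: 19.45
tcp_pos: [0.543, 0.0957, 0.0048]
orientation: [[-1.0, 0.014, 0.001], [0.014, 1.0, 0.001], [-0.001, 0.001, -1.0]]
ft_force: [0.4, -0.1, 0.4]
grip_width: 0.0826
finger_force: 0.0
```

move_arm --pt "0 0 0 0 0 0" --pt "0 0 0 0 0 0" --pt "0 0 0 0 0 0" --pt "0 0 0 0 0 0" --pt "0 0 0 0 0 0" --pt "0 0 0 0 0 0" --pt "0 0 0 0 0 0" --pt "0 0 0 0 0 0" --pt "0 0 1 0 0 0" --pt "0 0 2.5 0 0 0" --pt "0 0 3.5 0 0 0" --pt "0 0 3 0 0 0" --pt "0 0 0 0 0 0" --fingers 1 --force 35

```text
time_s: 20.53
tcp_pos: [0.5447, 0.0969, 0.1096]
orientation: [[-1.0, 0.013, 0.007], [0.013, 1.0, 0.003], [-0.007, 0.003, -1.0]]
ft_force: [1.1, 0.1, -1.8]
grip_width: 0.0487
finger_force: 35.0
```

```bash
python3 -c "
from h import *
print(sensors.observe()['joints'].round(1))"
```

```text
[ 22.7  37.2 -56.3 105.2  36.7  57.4  40.3]
```

move_arm --pt "-0.43 3.19 0 0 0 0" --pt "-0.43 3.19 0 0 0 0" --pt "-0.43 3.19 0 0 0 0" --pt "0 0 0 0 0 0"

```text
time_s: 20.87
tcp_pos: [0.5271, 0.1985, 0.1051]
orientation: [[-1.0, 0.006, 0.0], [0.006, 1.0, 0.006], [-0.0, 0.006, -1.0]]
ft_force: [-0.2, 0.5, -0.6]
grip_width: 0.0486
finger_force: 35.0
```

```bash
python3 -c "
from h import *
print(sensors.observe()['joints'].round(1))"
```

```text
[ 11.4  38.3 -55.5 103.8  36.8  57.8  30.7]
```

move_arm --pt "-0.38 3.1 0 0 0 0.4" --pt "-0.38 3.1 0 0 0 0.4" --pt "-0.38 3.1 0 0 0 0" --pt "-0.38 3.1 0 0 0 0" --pt "0 0 0 0 0 0" --pt "0 0 -3 0 0 0" --pt "0 0 -3 0 0 0" --pt "0 0 -1.2 0 0 0" --pt "0 0 0 0 0 0" --pt "0 0 0 0 0 0"

```text
time_s: 21.7
tcp_pos: [0.5138, 0.3143, 0.0319]
orientation: [[-1.0, -0.0, -0.001], [-0.0, 1.0, -0.0], [0.001, -0.0, -1.0]]
ft_force: [0.4, -0.4, -1.9]
grip_width: 0.0485
finger_force: 35.0
```

```bash
python3 -c "
from h import *
d=cam('wrist');save(d,'w4.png',k=1.2)
print(sensors.observe()['joints'].round(1))"
```

```text
[ -4.4  45.5 -50.  101.2  42.4  54.1  17.6]
```

View pics/w4.png

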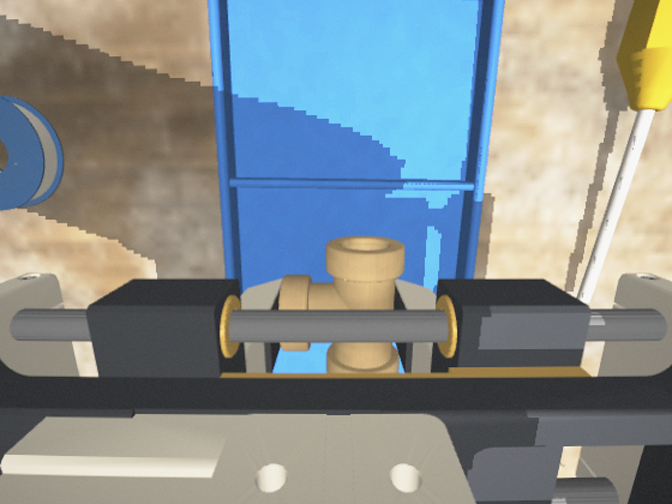

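The tee hangs level over the large compartment, with the cross wall at row 185 clear of it.

move_arm --pt "0 0.4 -1.0 0 0 0" --pt "0 0 -0.7 0 0 0" --pt "0 0 -0.5 0 0 0" --pt "0 0 0 0 0 0" --pt "0 0 0 0 0 0"

```text
time_s: 22.17
tcp_pos: [0.514, 0.3183, 0.0095]
orientation: [[-1.0, -0.0, -0.0], [-0.0, 1.0, -0.0], [0.0, -0.0, -1.0]]
ft_force: [0.3, 0.9, -1.5]
grip_width: 0.0486
finger_force: 35.0
```

move_arm --pt "0 0 0 0 0 0" --pt "0 0 0 0 0 0" --pt "0 0 0 0 0 0" --pt "0 0 0 0 0 0" --pt "0 0 0 0 0 0" --pt "0 0 1 0 0 0" --pt "0 0 2 0 0 0" --pt "0 0 3.5 0 0 0" --pt "0 0 4 0 0 0" --pt "0 0 4 0 0 0" --pt "0 0 0 0 0 0" --fingers -0.45

```text
time_s: 23.08
tcp_pos: [0.516, 0.3223, 0.1636]
orientation: [[-1.0, -0.001, 0.008], [-0.001, 1.0, 0.007], [-0.008, 0.007, -1.0]]
ft_force: [0.4, 1.6, 0.0]
grip_width: 0.0664
finger_force: 0.0
```

move_arm --pt "-1.44 -3.56 0 0 0 0" --pt "-1.44 -3.56 0 0 0 0" --pt "-1.44 -3.56 0 0 0 0" --pt "-1.44 -3.56 0 0 0 0" --pt "-1.44 -3.56 0 0 0 0" --pt "0 0 0 0 0 0" --pt "0 0 0 0 0 0" --fingers -0.8

```text
time_s: 23.67
tcp_pos: [0.442, 0.1376, 0.1551]
orientation: [[-1.0, 0.004, 0.0], [0.004, 1.0, -0.002], [-0.0, -0.002, -1.0]]
ft_force: [-0.1, 0.5, -0.1]
grip_width: 0.0826
finger_force: 0.0
```

```bash
python3 - <<'E'
from h import *
d=cam("wrist");P=cloud(d)
m=(np.linalg.norm(P[...,:2]-[.442,.141],axis=2)<.045);Q=P[m&(P[...,2]>.008)&(P[...,2]<.03)]
print(len(Q),cv2.minAreaRect((Q[:,:2]*1000).astype(np.float32)),cv2.minEnclosingCircle((Q[:,:2]*1000).astype(np.float32)),np.percentile(Q[:,2],[50,98]))
s=sensors.observe();print(s["tcp_pos"],s["orientation"].round(3),s["joints"].round(0),s["time_s"])
E
```

```text
1978 ((443.4294128417969, 139.02569580078125), (57.75769805908203, 57.12152099609375), 0.7716737985610962) ((443.3788146972656, 139.28968811035156), 28.998998641967773) [0.01347191 0.01489735]
[0.4425665  0.13977371 0.15547069] [[-1.     0.002  0.001]
 [ 0.002  1.    -0.   ]
 [-0.001 -0.    -1.   ]] [ 24.  27. -63. 114.  29.  57.  36.] 23.7167
```

move_arm --pt "0.08 -0.03 -3.5 0 0 0" --pt "0 0 -3.5 0 0 0" --pt "0 0 -3.5 0 0 0" --pt "0 0 -2.5 0 0 0" --pt "0 0 -1.5 0 0 0" --pt "0 0 -0.75 0 0 0" --pt "0 0 0 0 0 0" --pt "0 0 0 0 0 0"

```text
time_s: 24.38
tcp_pos: [0.4434, 0.1421, 0.0026]
orientation: [[-1.0, -0.002, 0.0], [-0.002, 1.0, 0.001], [-0.0, 0.001, -1.0]]
ft_force: [-0.7, -0.2, 0.1]
grip_width: 0.0827
finger_force: 0.0
```

move_arm --pt "0 0 0 0 0 0" --pt "0 0 0 0 0 0" --pt "0 0 0 0 0 0" --pt "0 0 0 0 0 0" --pt "0 0 0 0 0 0" --pt "0 0 0 0 0 0" --pt "0 0 0 0 0 0" --pt "0 0 0 0 0 0" --pt "0 0 1 0 0 0" --pt "0 0 2.5 0 0 0" --pt "0 0 3.5 0 0 0" --pt "0 0 2 0 0 0" --pt "0 0 0 0 0 0" --fingers 1 --force 15

```text
time_s: 25.47
tcp_pos: [0.4446, 0.1417, 0.0963]
orientation: [[-1.0, -0.0, 0.005], [-0.0, 1.0, 0.002], [-0.005, 0.002, -1.0]]
ft_force: [1.3, -0.7, -0.9]
grip_width: 0.0506
finger_force: 14.9
```

```bash
python3 -c "
from h import *
print(sensors.observe()['joints'].round(1))"
```

```text
[ 18.9  31.6 -58.  117.3  35.5  50.1  30.8]
```

```bash
python3 - <<'E'
from h import *
d=cam("wrist");save(d,"w5.png",k=1.2);P=cloud(d)
d=cam("scene");save(d,"s5.png",(170,150,330,270),4);np.save("s5.npy",cloud(d))
P=np.load("s5.npy");m=(np.abs(P[...,0]-.444)<.05)&(np.abs(P[...,1]-.14)<.06)&(P[...,2]>.05)
hsv=cv2.cvtColor(d["pixels"],cv2.COLOR_RGB2HSV);b=m&(hsv[...,0]>100)&(hsv[...,0]<125)&(hsv[...,1]>100)
q=P[b];print(len(q),q.min(0) if len(q) else 0,q.max(0) if len(q) else 0)
E
```

```text
32 [0.42723736 0.10930833 0.09054992] [0.4789179  0.17080692 0.26673079]
```

View pics/w5.png

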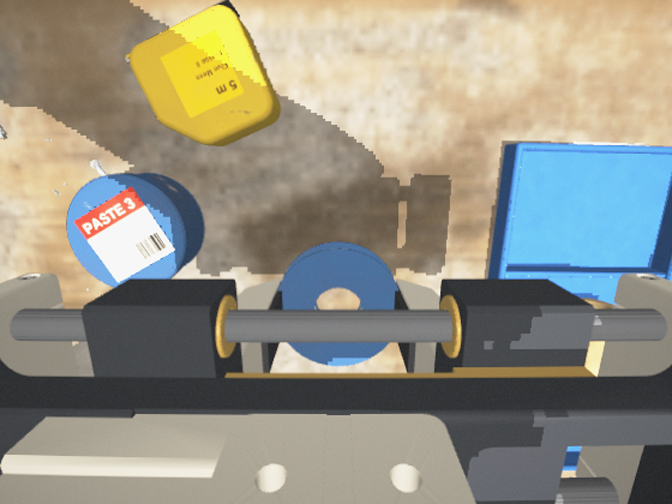

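View pics/s5.png

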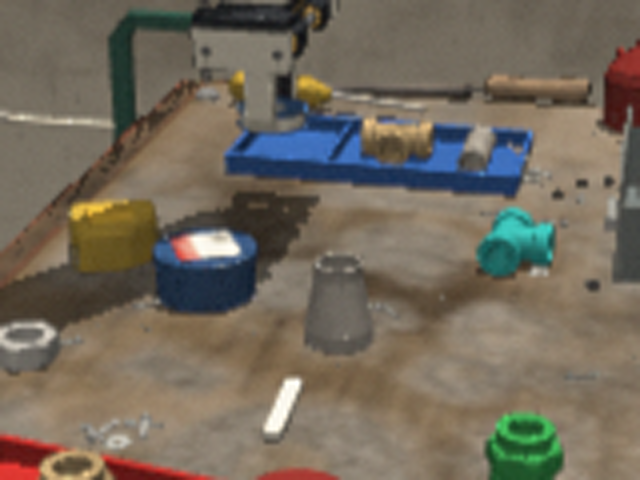

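The wrist view shows the spool at (338,305) held between the fingers. The scene crop shows the tee (397,140) and nipple (478,148) lying in the blue tray. I check the spool's tilt before placing.

```bash
python3 - <<'E'
from h import *
d=cam("wrist");P=cloud(d);hsv=cv2.cvtColor(d["pixels"],cv2.COLOR_RGB2HSV)
b=np.zeros(hsv.shape[:2],bool);b[200:310,232:335]=True
b&=(hsv[...,0]>95)&(hsv[...,0]<125)&(hsv[...,1]>90)
q=P[b];q=q[(q[:,2]>.07)&(q[:,2]<.14)];print(len(q),q.min(0),q.max(0),np.percentile(q[:,2],[5,25,50,75,95]))
for _ in range(4):
    c=q.mean(0);n=np.linalg.svd(q-c)[2][2];r=(q-c)@n;q=q[np.abs(r)<max(.002,2*r.std())]
print(n,len(q),r.std(),c,q.min(0),q.max(0));print(sensors.observe()["tcp_pos"])
E
```

```text
4949 [0.41422932 0.11362818 0.08930419] [0.47208574 0.16779743 0.10626447] [0.09134123 0.10347831 0.10394856 0.10437096 0.10496071]
[ 0.00220874 -0.00134105  0.99999666] 4507 0.0005815415257454424 [0.43704658 0.14036056 0.10401973] [0.41439134 0.11362818 0.10207619] [0.47208574 0.16702533 0.10597047]
[0.4428323  0.13973467 0.09227528]
```

move_arm --pt "-0.56 3.6 0 0 0 0" --pt "-0.56 3.6 0 0 0 0" --pt "-0.56 3.6 0 0 0 0" --pt "-0.56 3.6 0 0 0 0" --pt "-0.56 3.6 0 0 0 0" --pt "0 0 0 0 0 0" --pt "0 0 -3 0 0 0" --pt "0 0 -2.5 0 0 0" --pt "0 0 -1 0 0 0" --pt "0 0 0 0 0 0" --pt "0 0 0 0 0 0"

```text
time_s: 26.53
tcp_pos: [0.4144, 0.3198, 0.0269]
orientation: [[-1.0, -0.0, -0.002], [-0.0, 1.0, -0.001], [0.002, -0.001, -1.0]]
ft_force: [-0.0, 0.4, -0.3]
grip_width: 0.0506
finger_force: 14.9
```

move_arm --pt "0 0 -1.0 0 0 0" --pt "0 0 -0.6 0 0 0" --pt "0 0 -0.35 0 0 0" --pt "0 0 0 0 0 0" --pt "0 0 0 0 0 0"

```text
time_s: 26.95
tcp_pos: [0.415, 0.3201, 0.0078]
orientation: [[-1.0, 0.0, -0.0], [0.0, 1.0, -0.0], [0.0, -0.0, -1.0]]
ft_force: [0.0, -0.4, 0.1]
grip_width: 0.0504
finger_force: 14.9
```

move_arm --pt "0 0 0 0 0 0" --pt "0 0 0 0 0 0" --pt "0 0 0 0 0 0" --pt "0 0 0 0 0 0" --pt "0 0 0 0 0 0" --pt "0 0 0 0 0 0" --pt "0 0 1 0 0 0" --pt "0 0 2 0 0 0" --pt "0 0 3.5 0 0 0" --pt "0 0 4 0 0 0" --pt "0 0 4 0 0 0" --pt "0 0 0 0 0 0" --fingers -0.6

```text
time_s: 27.95
tcp_pos: [0.4164, 0.3238, 0.1604]
orientation: [[-1.0, -0.001, 0.007], [-0.001, 1.0, 0.007], [-0.007, 0.007, -1.0]]
ft_force: [0.5, 2.2, -0.2]
grip_width: 0.0733
finger_force: 0.0
```

move_arm --pt "0 -3.5 2 0 0 0" --pt "0 -3.5 2 0 0 0" --pt "0 -3.5 2 0 0 0" --pt "0 -3.5 2 0 0 0" --pt "0 -3.5 2 0 0 0" --pt "0 -3.5 0 0 0 0" --pt "0 -3.5 0 0 0 0" --pt "0 0 0 0 0 0" --pt "0 0 0 0 0 0"

```text
time_s: 28.7
tcp_pos: [0.4149, 0.0727, 0.2531]
orientation: [[-1.0, 0.006, 0.0], [0.006, 1.0, -0.001], [-0.0, -0.001, -1.0]]
ft_force: [0.5, 0.9, 0.6]
grip_width: 0.0735
finger_force: 0.0
```

```bash
python3 - <<'E'
from h import *
d=cam("top");save(d,"t3.png",(120,190,460,340),2.3);P=cloud(d)
for n,c,h,R in(("hemp",(.579,-.352),.03,.045),("union",(.450,-.328),.03,.045),("tin",(.424,.006),.02,.045),("soap",(.525,-.157),.006,.045),("tape",(.415,.32),.0115,.045),("tee",(.514,.318),.014,.045),("nip",(.59,.318),.014,.04)):
    q=P[(np.linalg.norm(P[...,:2]-c,axis=2)<R)&(P[...,2]>h)&(P[...,2]<.08)]
    if len(q): print(n,len(q),cv2.minAreaRect((q[:,:2]*1000).astype(np.float32)),np.percentile(q[:,2],[50,95]))
E
```

```text
hemp 486 ((578.5665893554688, -350.8824462890625), (59.90148162841797, 60.69397735595703), 1.6033114194869995) [0.05930234 0.06329485]
union 205 ((452.0205993652344, -327.4287109375), (41.58441925048828, 45.05656433105469), 51.3056526184082) [0.04603328 0.0548168 ]
tin 142 ((443.11749267578125, -4.454254150390625), (74.47001647949219, 31.99493980407715), 62.25944519042969) [0.03792421 0.04091458]
soap 104 ((522.129638671875, -159.77366638183594), (75.83525848388672, 28.10320281982422), 80.36861419677734) [0.00857491 0.01230139]
tape 351 ((415.2008972167969, 321.3459167480469), (55.14467239379883, 88.72373962402344), 89.99056243896484) [0.01841918 0.02242777]
tee 371 ((513.0547485351562, 319.8233642578125), (51.53810119628906, 60.374732971191406), 89.74542999267578) [0.03326452 0.03905055]
nip 273 ((589.5657958984375, 319.48114013671875), (71.86259460449219, 26.63128089904785), 89.59481811523438) [0.02856836 0.03294339]
```

View pics/t3.png

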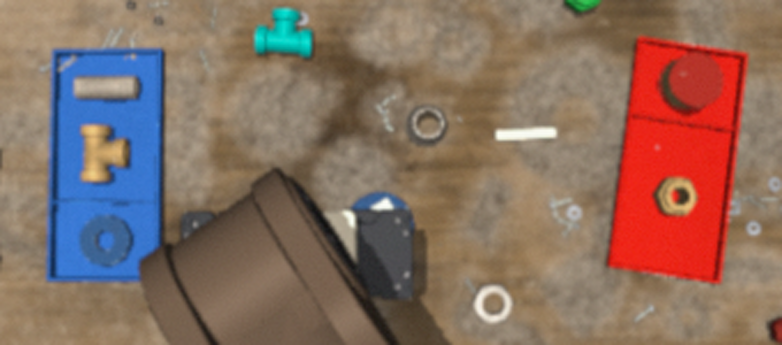

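The picture shows the nipple (105,87), tee (103,152) and tape (106,240) in the blue tray, and the hemp (692,83) and union (677,196) in the red one. The stick (526,133) and the tin look unmoved, and the gripper is well clear.

```bash
python3 -c "
from h import *
print(sign_off())"
```

```text
the job is handed in; nothing more can be done
None
```

I handed the job in at about 29 s of robot time. The last top view showed tee, nipple and tape in the blue tray, union and hemp in the red, each in its right compartment, with the stick and tin apparently unmoved (the arm partly hid the tin); `sign_off()` returned no verdict.

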